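# Close the UV curing box and hold its sunken run key

### The arm

A 6-joint arm with a two-finger parallel gripper is mounted at the origin on the work surface; the furniture and walls round the work are solid. World frame = base frame: x ahead of the robot, y to its left, z up, the work surface at z = 0. Lengths are in m, angles in rad, forces in N, time in s.
With the tool pointing down it reaches from about 0.275 to 0.725 m from the base axis. Payload 5.6 kg.
Tool frame: the origin (TCP) lies midway between the tips of the shut fingers; the grasp point (between the pads) lies behind it (ctrl.hold_point_z is the z of the grasp point in the tool frame, in m); z points along the fingers, y is the line along which they close (so a half turn about z gives the same grasp; the last joint's range is limited). The gripper opens to 85 mm and grips with 20 to 120 N. Pads are 22 mm wide; open, the fingers measure 114 mm over their backs; the gripper's body (76 mm by 85 mm) begins 54 mm behind the grasp point. The pads swing forward as they close: fully open they stand 13 mm farther back than shut.
Start: joints at [-0.976, 0.255, 0.108, 0, -1.424, -0.285], TCP at [0.168, -0.524, 0.231] pointing down, gripper open.
Joint ranges: [-2.95, 2.95], [-1.21, 1.97], [-1.09, 1.5], [-2.87, 1.71], [-2.94, -0.07], [-3.05, 3.05]. Speed limits (rad/s): [2.57, 2.57, 3.14, 3.14, 3.14, 3.14].

### API

Orientations are given as a rotation vector (axis times angle).
In Python, from rig import get_obs, optics, ctrl gives the robot as it stands.
- The arm moves only by the tool arm_command, never from a script. Its argument "moves" is one flat list of numbers, 7 for each row, row after row: the shift along the world's x, y, z in mm, then the turn, a rotation vector about the world's x, y, z in rad, then the closure, from 0 (fully open) to 1 (shut). A call has 1 to 10 rows; each row is the pose to reach, as a shift and turn from the pose commanded when the call began; what a row does not reach only later rows make up. A row lasts 1/8 s, in which the tool goes at most 62.5 mm and 10.7 degrees, less where a joint would pass 70% of its speed; a pose out of reach is approached as far as the arm can. A call with a gripper value outside its range is refused whole. The fingers move at their own pace and stop on an object; the grip force is fixed at half the most. Time passes only in rows, so rows that repeat a pose let the fingers close. It gives the time, the measured TCP pose, the force, the opening and the grip force at its end, in the units of the state.
- get_obs(): the state, without advancing time (a new reading comes with each control period).
- optics.camera(name): name is "scene" or "top" or "wrist"; returns a dict with "image" (400x640x3 uint8, red, green, blue), "camera_matrix" (3x3 intrinsics, pixels), "view" (4x4, takes a point from world to camera coordinates); the wrist camera has in their place "tool_from_camera" (4x4, takes a point from camera to tool coordinates, whose origin is the TCP and whose axes are the flange's). Camera axes: x right, y down, z forward; pixel columns grow to the right and rows downward; lengths in m; the calibration is good to about 2 mm. A picture is of the moment at which its call begins: read the wrist's pose just before it. There is no depth.
- ctrl.sign_off(): hands the job in; it is judged then, once.
The state is a dict: "time_s": time; "joint_pos": joint angles; "joint_vel": joint speeds; "tau": joint torques, N m; "eef_pos": TCP position; "orientation": TCP orientation; "ft_force": force on the tool from outside, world axes, zero at the start; "wrist_torque": the same for the moment, N m; "finger_gap": finger opening in m; "finger_force": force on a finger pad.
Only numpy, scipy, OpenCV 4.12 (cv2) and the standard library are available. Lean on these libraries where they do the work, as an engineer would, in place of code of your own. Each camera call takes 0.05 s, during which the arm holds its last target. There are 200 camera calls.

### The job

Start the glue cure on the phone in the white UV curing box, by pushing and pressing alone: pick nothing up. First push the tray fully home so that no UV light gets out, leaving the phone lying in its nest; then reach down into the round well on top of the box, press the run key at its bottom all the way down and finish while still holding it down (the lamp burns only while the key is held). Leave the key in the square well, and the things lying around the box, alone.

Things in the scene. Friction and masses are not known exactly. Their poses are not given: they have to be found in the camera images.
- uv_box: The UV curing box, a white housing 130 mm deep (x) x 180 mm wide (y) x 78 mm high that does not move. Origin: centre of its underside, on the worktop; its x axis points from its front (tray side) to its back, y to its left, z up.
- tray (a joint): How far the tray stands out of the box's front, in m: 0 = fully home (front plate against the box), 0.070 = fully out; it starts 0.05 out. It slides along the box's x axis (pushing towards the box's +x closes it), with about 2.5 N of friction, and stays where it is left; there is a hard stop at 0.
- tray_front (a point): Centre of the outer face of the tray's grey, flat, upright front plate, which is 176 mm wide and reaches from 8 to 46 mm above the worktop (this point is 27 mm above it). Axes as the box's; the face looks to -x. With the tray home it lies 73 mm in front of the box's origin.
- tray_nest (a point): Centre of the nest on the tray floor, 16 mm above the worktop, moving with the tray: where the phone's underside centre belongs.
- phone: The black phone, 146 x 73 x 9 mm, 160 g, lying loose face up in the tray's nest, between low stops 7 mm high. Origin: centre of its underside; x along its length. It rides with the tray.
- run_well (a point): Centre of the mouth of the ROUND well, 80 mm above the worktop (2 mm above the housing's top). The well is an upright hole of 44 mm diameter in a black 60 mm square unit; the flat grey key at its bottom, 39 mm in diameter, lies 20 mm below the mouth at rest. Axes as the box's. It lies 20 mm in front of the box's middle, 46 mm left or right of it; round and square units may change places.
- run_key (a joint): Travel of the key in the round well, in m: 0 = up, 0.005 = all the way down (hard stop, 25 mm below the mouth). A spring returns it: about 1.4 N at the start of the travel, 4.9 N all the way down.
- reset_well (a point): Centre of the mouth of the SQUARE well, 40 x 40 mm, otherwise built like the round one, 92 mm beside it: the lamp-hours reset, to be left alone.
- reset_key (a joint): Travel of the key in the square well, in m: 0 = up, 0.005 = down; not to be pressed.
- loupe: Bystander: black cone-shaped loupe (eye magnifier), 45 mm diameter, 28 mm high, standing to the left of the box. Origin: centre of its underside.
- tweezers: Bystander: steel tweezers, 127 x 16 x 8 mm, lying to the right of the box. Origin: centre of the underside.
- bit_box: Bystander: green bit box, 85 x 55 x 24 mm, lying to the right of the box. Origin: centre of its underside.
- run_unit: Black 60 mm square unit let into the top of the box that holds the round well and its key. Origin: 30 mm below the well's mouth, on its axis; axes as the box's.
- reset_unit: Black 60 mm square unit let into the top of the box that holds the square well and its key. Origin: 30 mm below the well's mouth, on its axis; axes as the box's.

How it is judged:
By the outcome, as a careful person would: the job done as asked, in the order asked, and still so for the second after the job is handed in, while the arm keeps its last pose, push and grip.
It also fails if it takes over 40 s, if anything falls off the work surface, if the arm or the gripper's body presses on something with over 40 N, if the wrist force passes 120 N, or if a joint passes its speed limit or range.

## Working session

There is one attempt and no reset: what is moved stays moved. The work goes in short steps, Python scripts to look and compute and a tool call to move; the robot and the scene stay as the last step left them, time stands still between calls to the robot, and variables do not carry over. Pictures are saved under pics/ and viewed, at most 10 in all, crops included, and the job is handed in when it is done.

Besides the shell and the picture viewer there is one more tool, called after "Call:" as name(argument=value, ...) on one line, values as JSON. arm_command: Moves the arm, as the interface text tells. Its arguments: {"type":"object","properties":{"moves":{"type":"array","items":{"type":"number"}}},"required":["moves"]}

```bash
mkdir -p pics; python3 - <<'E'
from rig import get_obs, optics, ctrl
import cv2,numpy as np
o=get_obs(); print({k:np.round(v,3).tolist() for k,v in o.items()}, ctrl.hold_point_z)
for n in("top","scene"):
    c=optics.camera(n); cv2.imwrite(f"pics/{n}0.png",c["image"][:,:,::-1]); print(n,c["camera_matrix"].tolist(),c["view"].round(4).tolist())
E
```

```text
{'time_s': 0.0, 'joint_pos': [-0.976, 0.256, 0.107, -0.0, -1.424, -0.285], 'joint_vel': [-0.001, 0.002, -0.0, -0.002, 0.001, -0.0], 'tau': [0.0, -38.662, 23.794, 5.365, -0.006, 0.0], 'eef_pos': [0.168, -0.523, 0.23], 'orientation': [0.484, -3.104, -0.003], 'ft_force': [0.776, 0.73, 0.167], 'wrist_torque': [-0.037, -0.015, -0.032], 'finger_force': 0.0, 'finger_gap': 0.085} -0.0187
top [[462.0675225700087, 0.0, 325.54201215906755], [0.0, 462.0675225700087, 201.3210213991358], [0.0, 0.0, 1.0]] [[-0.0195, -0.9998, 0.0087, -0.0229], [-0.9956, 0.0186, -0.0913, 0.5643], [0.0911, -0.0105, -0.9958, 0.8921], [0.0, 0.0, 0.0, 1.0]]
scene [[378.6095661325588, 0.0, 327.03724809964615], [0.0, 378.6095661325588, 197.7271065157157], [0.0, 0.0, 1.0]] [[0.5535, -0.8325, -0.0219, -0.3508], [-0.5098, -0.3179, -0.7994, 0.3432], [0.6586, 0.4537, -0.6004, 0.5296], [0.0, 0.0, 0.0, 1.0]]
```

View pics/top0.png

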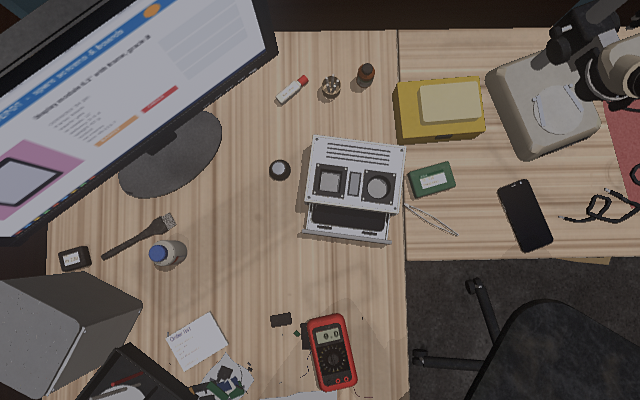

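View pics/scene0.png

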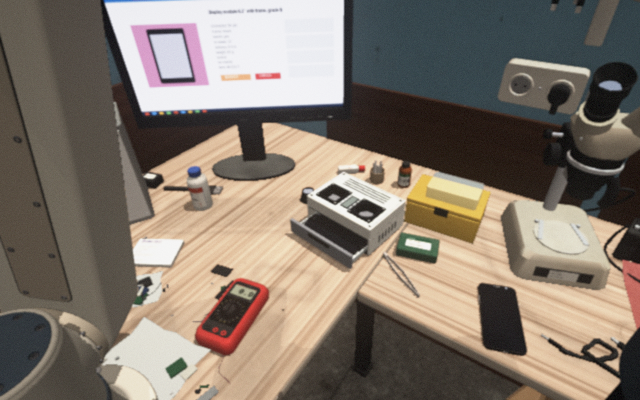

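The top picture shows the box with its front at the bottom: square well near (330,181), round well near (377,187), tray front plate about (304,235)-(390,243). I'll zoom in to get these more precisely.

```bash
python3 - <<'E'
import cv2
i=cv2.imread("pics/top0.png")[128:250,290:412]
cv2.imwrite("pics/crop.png",cv2.resize(i,None,fx=4.9,fy=4.9,interpolation=cv2.INTER_CUBIC))
E
```

```text
(no output)
```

View pics/crop.png

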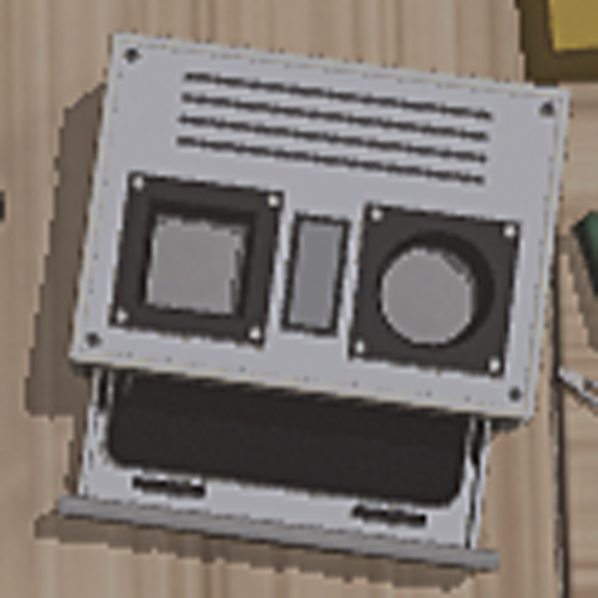

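The crop shows square-well unit at left (centre about 197,260) and round-well unit at right (436,288). Housing top corners are about (113,35), (568,90), (532,418), (72,358), and the plate spans (60,505)-(497,560).

```bash
cat > geo.py <<'E'
import numpy as np
from scipy.optimize import least_squares
from scipy.spatial.transform import Rotation as R
K=np.array([[462.0675,0,325.542],[0,462.0675,201.321],[0,0,1]])
V=np.array([[-0.0195,-0.9998,0.0087,-0.0229],[-0.9956,0.0186,-0.0913,0.5643],[0.0911,-0.0105,-0.9958,0.8921]])
P=np.array([[65,90,78],[65,-90,78],[-65,-90,78],[-65,90,78],
 [10,-16,80],[10,-76,80],[-50,-76,80],[-50,-16,80],[10,76,80],[10,16,80],[-50,16,80],[-50,76,80]])/1e3
C=np.array([[113,35],[568,90],[532,416],[72,358],[368,203],[521,222],[505,375],[349,357],[130,173],[283,193],[265,347],[111,327]],float)
uv=(C+.5)/4.9-.5+[290,128]
def w(p,b): 
    c,s=np.cos(p[2]),np.sin(p[2]); return np.c_[p[0]+c*b[:,0]-s*b[:,1],p[1]+s*b[:,0]+c*b[:,1],b[:,2]]
def pr(x):
    q=(np.c_[x,np.ones(len(x))]@V.T)@K.T; return q[:,:2]/q[:,2:]
E
python3 - <<'E'
from geo import *
r=least_squares(lambda p:(pr(w(p,P))-uv).ravel(),[.55,-.1,0]); p=r.x
print(p.round(4),np.abs(r.fun).max())
for t in(.05,): print("front",w(p,np.array([[-.073-t,0,.027],[-.073-t,0,.046],[-.073-t,.088,.046],[-.073-t,-.088,.046]])).round(4).tolist(), ((pr(w(p,np.array([[-.073-t,.088,.046],[-.073-t,-.088,.046]])))-[290,128]+.5)*4.9-.5).round())
print("run",w(p,np.array([[-.02,-.046,.08]])).round(4), "ux",np.cos(p[2]),np.sin(p[2]))
from rig import get_obs; print(R.from_rotvec(get_obs()["orientation"]).as_matrix().round(3))
E
```

```text
[ 0.6111 -0.0902 -0.1418] 0.9167543598010184
front [[0.4893, -0.0729, 0.027], [0.4893, -0.0729, 0.046], [0.5018, 0.0143, 0.046], [0.4769, -0.16, 0.046]] [[ 58. 516.]
 [502. 570.]]
run [[ 0.5848 -0.133   0.08  ]] ux 0.9899587751309776 -0.14135637071308235
[[-0.952 -0.305 -0.001]
 [-0.305  0.952  0.002]
 [ 0.     0.002 -1.   ]]
```

Call:
arm_command(moves=[285, 456, -60, 0, 0, -0.452, 1, 285, 456, -60, 0, 0, -0.452, 1, 285, 456, -60, 0, 0, -0.452, 1, 285, 456, -60, 0, 0, -0.452, 1, 285, 456, -60, 0, 0, -0.452, 1, 285, 456, -60, 0, 0, -0.452, 1, 285, 456, -60, 0, 0, -0.452, 1, 285, 456, -60, 0, 0, -0.452, 1, 285, 456, -60, 0, 0, -0.452, 1, 285, 456, -60, 0, 0, -0.452, 1])

```text
time_s: 1.35
eef_pos: [0.4535, -0.0651, 0.1701]
orientation: [-0.216, -3.132, 0.0]
ft_force: [-1.1, -0.8, 0.5]
finger_gap: -0.0001
finger_force: 0.0
```

Call:
arm_command(moves=[0, -2, -60, 0, 0, 0, 1, 0, -2, -115, 0, 0, 0, 1, 0, -2, -142, 0, 0, 0, 1, 0, -2, -142, 0, 0, 0, 1])

```text
time_s: 1.85
eef_pos: [0.4505, -0.0706, 0.0276]
orientation: [-0.224, -3.128, 0.002]
ft_force: [1.2, 0.3, 1.1]
finger_gap: 0.0
finger_force: 0.0
```

```bash
python3 - <<'E'
from rig import get_obs, optics
import cv2
o=get_obs();print(o["eef_pos"],o["ft_force"],o["orientation"])
c=optics.camera("wrist");cv2.imwrite("pics/w1.png",c["image"][:,:,::-1])
print(c["camera_matrix"].tolist(),c["tool_from_camera"].round(4).tolist())
E
```

```text
[ 0.4505383  -0.07060167  0.02762106] [1.21010313 0.29889792 1.14571204] [-2.24307846e-01 -3.12840179e+00  1.76861500e-03]
[[284.13150370470765, 0.0, 322.91969431321155], [0.0, 284.13150370470765, 201.2051263256435], [0.0, 0.0, 1.0]] [[0.0003, -0.9479, -0.3185, 0.0814], [1.0, 0.0001, 0.0006, 0.0001], [-0.0006, -0.3185, 0.9479, -0.1427], [0.0, 0.0, 0.0, 1.0]]
```

View pics/w1.png

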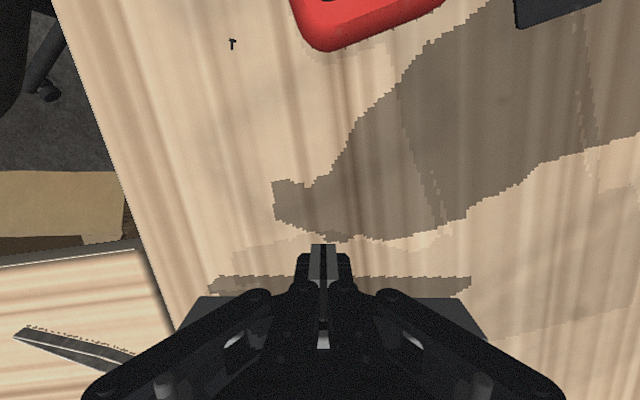

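The wrist view shows the shut fingers at (322,250) in front of the plate (177–487, row 300), roughly centred. Next I'll push along the box axis.

Call:
arm_command(moves=[15, -2, 0, 0, 0, 0, 1, 24, -3.4, 0, 0, 0, 0, 1, 32, -4.5, 0, 0, 0, 0, 1, 40, -5.7, 0, 0, 0, 0, 1, 48, -6.9, 0, 0, 0, 0, 1, 56, -8, 0, 0, 0, 0, 1, 63, -9, 0, 0, 0, 0, 1, 69, -9.9, 0, 0, 0, 0, 1, 73, -10.4, 0, 0, 0, 0, 1, 73, -10.4, 0, 0, 0, 0, 1])

```text
time_s: 3.15
eef_pos: [0.5265, -0.0801, 0.0292]
orientation: [0.223, 3.133, 0.001]
ft_force: [-1.7, 0.6, 0.2]
finger_gap: 0.0001
finger_force: 0.3
```

Call:
arm_command(moves=[1.5, -0.2, 0, 0, 0, 0, 1, 3, -0.4, 0, 0, 0, 0, 1, 3, -0.4, 0, 0, 0, 0, 1])

```text
time_s: 3.52
eef_pos: [0.5285, -0.0804, 0.0292]
orientation: [-0.223, -3.133, -0.0]
ft_force: [-2.8, 1.1, 0.9]
finger_gap: 0.0001
finger_force: 1.6
```

Call:
arm_command(moves=[1.5, -0.2, 0, 0, 0, 0, 1, 3, -0.4, 0, 0, 0, 0, 1, 3, -0.4, 0, 0, 0, 0, 1])

```text
time_s: 3.9
eef_pos: [0.5285, -0.0807, 0.0289]
orientation: [-0.224, -3.127, -0.0]
ft_force: [-11.3, 4.2, 9.0]
finger_gap: 0.0001
finger_force: 6.0
```

Call:
arm_command(moves=[1.5, -0.2, 0, 0, 0, 0, 1, 1.5, -0.2, 0, 0, 0, 0, 1])

```text
time_s: 4.15
eef_pos: [0.5285, -0.0807, 0.0288]
orientation: [-0.224, -3.125, -0.0]
ft_force: [-15.9, 5.2, 12.3]
finger_gap: -0.0003
finger_force: 8.2
```

Call:
arm_command(moves=[-15, 2, 0, 0, 0, 0, 1, -40, 6, 0, 0, 0, 0, 1, -70, 10, 40, 0, 0, 0, 1, -100, 14, 90, 0, 0, 0, 1, -130, 18, 120, 0, 0, 0, 1, -130, 18, 120, 0, 0, 0, 1, -130, 18, 120, 0, 0, 0, 1])

```text
time_s: 5.03
eef_pos: [0.4039, -0.063, 0.1494]
orientation: [0.223, 3.132, 0.001]
ft_force: [0.3, -0.2, -0.6]
finger_gap: 0.0002
finger_force: 0.0
```

```bash
python3 - <<'E'
from rig import get_obs, optics
import cv2,numpy as np
print(get_obs()["eef_pos"])
a=optics.camera("top")["image"][128:250,290:412,::-1];b=optics.camera("scene")["image"][165:275,280:410,::-1]
f=lambda i:cv2.resize(i,(540,540),interpolation=cv2.INTER_CUBIC)
cv2.imwrite("pics/c2.png",cv2.resize(np.hstack([f(a),f(b)]),(800,400)))
cv2.imwrite("pics/c3.png",cv2.resize(a,None,fx=4.9,fy=4.9,interpolation=cv2.INTER_CUBIC))
E
```

```text
[ 0.40388709 -0.06303226  0.14936117]
```

View pics/c2.png

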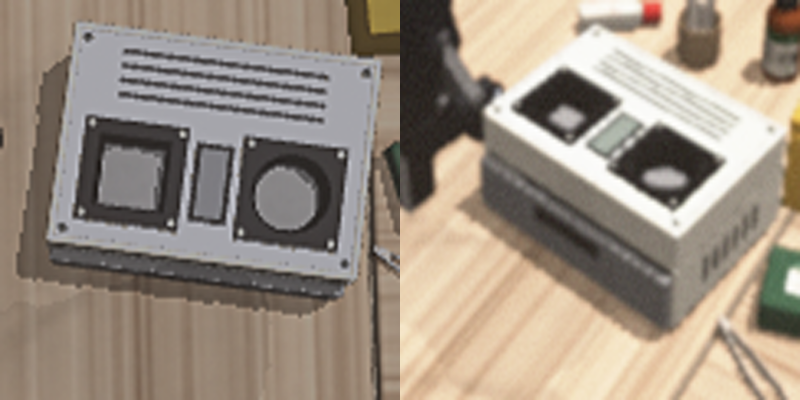

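The tray is home: the plate is flush with the box front and the box hasn't moved. Next I'll move over the round well.

Call:
arm_command(moves=[60, -23, 0, 0, 0, 0, 1, 120, -46, 0, 0, 0, 0, 1, 181, -70, 0, 0, 0, 0, 1, 181, -70, -30, 0, 0, 0, 1, 181, -70, -50, 0, 0, 0, 1, 181, -70, -50, 0, 0, 0, 1, 181, -70, -50, 0, 0, 0, 1])

```text
time_s: 6.0
eef_pos: [0.5847, -0.1334, 0.0996]
orientation: [0.223, 3.133, -0.001]
ft_force: [-1.1, -0.1, 0.5]
finger_gap: 0.0
finger_force: 0.0
```

```bash
python3 - <<'E'
from rig import get_obs, optics
import cv2
o=get_obs();print(o["eef_pos"],o["ft_force"])
c=optics.camera("wrist");cv2.imwrite("pics/w2.png",c["image"][:,:,::-1])
E
```

```text
[ 0.58473196 -0.13344765  0.09956555] [-1.14799648 -0.07050507  0.52370358]
```

View pics/w2.png

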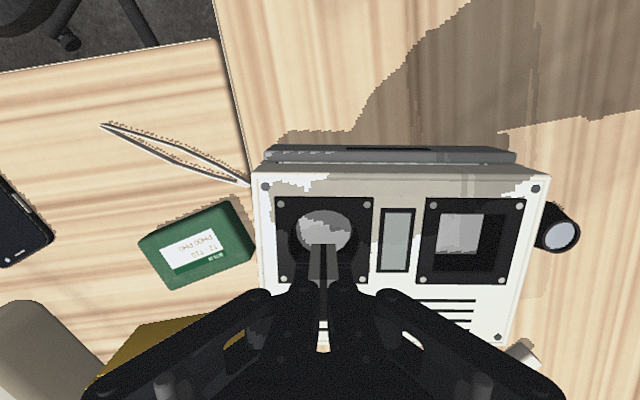

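The wrist view shows the fingers (tip about 323,245) above the round well, whose unit's corners are near (275,197), (375,198), (277,283). I'll check this against the prediction.

```bash
python3 - <<'E'
from geo import *
from rig import get_obs
o=get_obs(); K2=np.array([[284.13,0,322.92],[0,284.13,201.2],[0,0,1]])
T=np.array([[.0003,-.9479,-.3185,.0814],[1,.0001,.0006,.0001],[-.0006,-.3185,.9479,-.1427],[0,0,0,1]])
M=np.eye(4);M[:3,:3]=R.from_rotvec(o["orientation"]).as_matrix();M[:3,3]=o["eef_pos"]
W=np.linalg.inv(M@T)
def p2(x): q=(np.c_[x,np.ones(len(x))]@W.T)[:,:3]@K2.T; return q[:,:2]/q[:,2:]
B=np.array([[-50,-76,80],[-50,-16,80],[10,-76,80],[-50,16,80],[-50,76,80],[10,76,80]])/1e3
p=np.array([.6111,-.0902,-.1418]); m=np.array([[275,197],[375,198],[277,283],[426,198],[526,198],[513,283]],float)
print(p2(w(p,B)).round(1).tolist())
r=least_squares(lambda p:(p2(w(p,B))-m).ravel(),p); print(r.x, np.abs(r.fun).max(), w(r.x,np.array([[-.02,-.046,.08]])))
E
```

```text
[[273.3, 195.7], [373.2, 195.7], [278.3, 281.3], [426.5, 195.7], [526.4, 195.7], [505.8, 281.3]]
[ 0.61245581 -0.08932978 -0.13770723] 5.841254141593424 [[ 0.58633061 -0.13214886  0.08      ]]
```

Agrees within about 1.5 mm. I'll descend with a 1 mm correction.

Call:
arm_command(moves=[1, 1, -15, 0, 0, 0, 1, 1, 1, -28, 0, 0, 0, 1, 1, 1, -37, 0, 0, 0, 1, 1, 1, -37, 0, 0, 0, 1])

```text
time_s: 6.55
eef_pos: [0.5847, -0.1322, 0.0613]
orientation: [-0.223, -3.132, 0.0]
ft_force: [-0.5, -0.5, 0.3]
finger_gap: -0.0002
finger_force: 0.0
```

Call:
arm_command(moves=[0, 0, -2, 0, 0, 0, 1, 0, 0, -4, 0, 0, 0, 1, 0, 0, -5, 0, 0, 0, 1, 0, 0, -5, 0, 0, 0, 1])

```text
time_s: 7.05
eef_pos: [0.5856, -0.1323, 0.0578]
orientation: [0.223, 3.133, -0.0]
ft_force: [-0.5, -0.3, 3.2]
finger_gap: 0.0001
finger_force: 1.4
```

Force is rising as the spring would predict, so I'll keep going to the hard stop.

Call:
arm_command(moves=[0, 0, -1.5, 0, 0, 0, 1, 0, 0, -3, 0, 0, 0, 1, 0, 0, -4, 0, 0, 0, 1, 0, 0, -4, 0, 0, 0, 1])

```text
time_s: 7.55
eef_pos: [0.5856, -0.1323, 0.055]
orientation: [0.222, 3.132, -0.001]
ft_force: [-3.7, 1.4, 12.9]
finger_gap: -0.0003
finger_force: 6.2
```

Call:
arm_command(moves=[0, 0, -0.5, 0, 0, 0, 1, 0, 0, -0.5, 0, 0, 0, 1, 0, 0, -0.5, 0, 0, 0, 1, 0, 0, -0.5, 0, 0, 0, 1])

```text
time_s: 8.05
eef_pos: [0.5856, -0.1323, 0.055]
orientation: [0.222, 3.132, -0.001]
ft_force: [-5.4, 1.4, 14.6]
finger_gap: -0.0005
finger_force: 7.4
```

```bash
python3 - <<'E'
from rig import get_obs, optics
import cv2,numpy as np
o=get_obs();print(o["eef_pos"],o["ft_force"])
b=optics.camera("scene")["image"][150:290,260:440,::-1];cv2.imwrite("pics/c4.png",cv2.resize(b,None,fx=4,fy=4,interpolation=cv2.INTER_CUBIC))
E
```

```text
[ 0.58562101 -0.13228827  0.05495647] [-5.37831311  1.44028553 14.63539139]
```

View pics/c4.png

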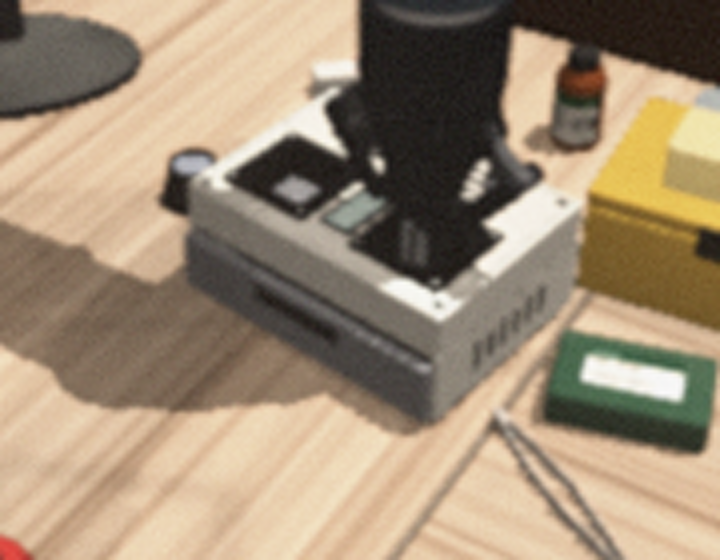

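The picture shows the fingers in the round well (about 415,235), the tray home, and the bystanders and square key untouched. The key is at its hard stop and held with about 15 N.

```bash
python3 -c "
from rig import ctrl
print(ctrl.sign_off())"
```

```text
the job is handed in; nothing more can be done
None
```

The tray is pushed fully home, and the job was handed in with the arm holding the run key in the round well at its hard stop (about 15 N). The square-well key and the things around the box were left alone; the phone is out of sight under the housing, so I couldn't check that it still lies in its nest.

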